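Change the worn valve stem at the back of the tray drawer

ROBOT

A 6-joint arm with a two-finger parallel gripper is mounted at the origin on the work surface. World frame = base frame: x ahead of the robot, y to its left, z up, the work surface at z = 0. Lengths are in mm, angles in rad, forces in N, time in s.
With the tool pointing down it reaches from about 300 to 775 mm from the base axis. Payload 14.6 kg.
Tool frame: the origin (TCP) lies on the centre line of the jaws, within the pads' length; the fingertips stand manip.tcp_to_tips ahead of it and the grasp point (between the pads) lies 5 mm behind it (manip.tcp_to_tips is the distance from the TCP to the fingertips, in mm); z points along the fingers, y is the direction in which the jaws open and shut (so a half turn about z gives the same grasp; the last joint's range is limited). The gripper opens to 94 mm and grips with 3 to 60 N. Pads are 16 mm wide; open, the fingers measure 119 mm over their backs; the gripper's body (75 mm by 177 mm) begins 78 mm behind the grasp point.
Start: joints at [1.148, 0.3, 1.521, -0, 1.321, -0.067], TCP at [191.584, 515.543, 219.446] pointing down, gripper open.
Joint ranges: [-3.03, 3.03], [-0.79, 2.21], [0.23, 2.52], [-1.04, 4.18], [0, 3.07], [-2.55, 2.55]. Speed limits (rad/s): [2.22, 2.22, 2.57, 3.14, 3.14, 3.14].

INTERFACE

Orientations are given as [roll, pitch, yaw] about the fixed x, y, z axes, in that order (R = Rz(yaw) Ry(pitch) Rx(roll)).
In Python, from cell import manip, optics, workorder gives the robot as it stands. The module is installed in compiled form; this text tells all that it offers.
- The arm moves only by the tool jog_arm, never from a script. Its argument "deltas" is text: rows parted by semicolons, each of 5 numbers parted by spaces: the shift along the tool's x, y, z in mm, then the turn about the tool's z in rad, then the finger opening in mm, from 0 to 94. In form: tx ty tz twist grip; .... A call has exactly 10 rows; each row is the pose to reach, as a shift and turn from the pose commanded when the call began, along the tool's axes at that moment; what a row does not reach only later rows make up. A row lasts 1/8 s, in which the tool goes at most 62.5 mm and 10.7 degrees, less where a joint would pass 70% of its speed; a pose out of reach is approached as far as the arm can. A call with a gripper value outside its range is refused whole. The fingers move at their own pace and stop on an object; "squeeze" is the grip in N (left out, the last holds). Time passes only in rows, so rows that repeat a pose let the fingers close, or fill a call up. It gives the time, the measured TCP pose, the force and the opening at its end, in the units of the state.
- manip.read_state(): the state, without advancing time (a new reading comes with each control period).
- optics.camera(name): name is "scene" or "side" or "wrist"; returns (picture, depth): 384x512x3 uint8, red, green, blue; 384x512 float32, mm along the optical axis (not along the pixel's ray), 0 where there is no reading.
- optics.get_calibration(name): a dict with "intrinsics" (3x3 intrinsics, pixels), "dist_coeffs" ([k1, k2, p1, p2, k3] as OpenCV has them; the pictures are not rectified), "R" (3x3) and "t" (3): a world point X has camera coordinates R X + t; the wrist camera has in their place "hand_eye" (4x4, takes a point from camera to tool coordinates, whose origin is the TCP and whose axes are the flange's). Camera axes: x right, y down, z forward; pixel columns grow to the right and rows downward; lengths in mm; the calibration is good to about 2 mm. A picture is of the moment at which its call begins: read the wrist's pose just before it. get_calibration takes no time and is no camera call.
- workorder.sign_off(): hands the job in, once; it reports no verdict.
The state is a dict: "clock": time; "joints": joint angles; "qd": joint speeds; "effort": joint torques, N m; "eef_pos": TCP position; "eef_rot": TCP orientation; "wrist_force": force on the tool from outside, world axes, zero at the start; "moment": the same for the moment, N m; "finger_gap": finger opening in mm.
Only numpy, scipy, OpenCV 4.12 (cv2) and the standard library are available. Lean on these libraries where they do the work, as an engineer would, in place of code of your own. Each camera call takes 0.05 s, during which the arm holds its last target.

TASK

The worn brass stem in the small cup at the back of the pulled-out tray drawer has to be changed, but the valve and the pressure gauge stand in their cups in front of it: stand both of them aside on the black rubber mat, move the worn stem to the round well of the blue inspection tag holder, and stand the new stem (the one with the rubber rings, at one end of the tray) in the emptied cup. Then put the valve and the gauge back upright in their own cups, the valve in the large one and the gauge in the middle-sized one. Leave the orange horn swivel where it stands, and do not knock over the valve, the gauge or a stem.

Things in the scene. Friction and masses are not known exactly. Their poses are not given: they have to be found in the camera images.
- valve: Extinguisher valve, upright, 133 mm tall, 0.5 kg, in its cup. Origin: centre of underside, z up. Brass foot 62 mm diameter, 20 mm high. Grip from above on the dark steel bracket on its axis, 62-122 mm up, 26 mm wide along y, 34 mm along x (grip across y, 105 up). Two 22 mm wide levers reach out along +x to 95 mm at 86-133 mm height (at first to the back); outlet along -x to 36 mm, 45 mm up.
- gauge: Chrome pressure gauge on a brass adaptor, upright, 130 mm tall, 0.35 kg, at first in its cup. Origin: centre of underside, z up. Foot 44 mm diameter, 12 mm high; column 18 mm diameter with a 28 mm hexagon; on top the round case, 50 mm diameter, from 98 to 128 mm height, white dial facing up: grip round the case, 112 mm up.
- worn_stem: Worn brass valve stem, bare, upright in the small cup behind valve and gauge; 58 mm tall, 0.09 kg. Origin: centre of underside, z up. Foot flange 26 mm diameter, 7 mm high; shaft 16 mm diameter from 10 to 44 mm height (grip about 31 mm up); on top a pin of 8 mm diameter.
- new_stem: New brass valve stem, same shape and size as the worn one (58 mm tall, foot 26 mm, shaft 16 mm from 10 to 44 mm height, origin at the centre of its underside), with two black rubber rings on its shaft, 18 mm across; stands loose on the floor of the tray near its left or right end.
- cup_valve: Large grey cup fixed in the tray, the valve's own: inner diameter 78 mm, outer 84 mm, rim 10 mm above its underside, inner floor 3 mm above its underside. Origin: centre of its underside, z up, +x towards the back of the tray.
- cup_gauge: Middle-sized grey cup fixed in the tray, the gauge's own: inner diameter 60 mm, outer 66 mm, rim 10 mm and inner floor 3 mm above its underside. Origin: centre of its underside; +x towards the back of the tray. It stands beside the large cup, 84 mm between centres; which one is left varies.
- cup_stem: Small grey cup fixed in the tray, 54 mm behind and midway between the larger cups: inner diameter 42 mm, outer 48 mm, rim 10 mm and inner floor 3 mm above its underside. Origin: centre of underside; +x to the back, where the drawer unit (84 mm high) begins 90 mm off. Tray floor 360 by 220 mm, 10 mm above the bench; tray edge 24 to 30 mm high.
- mat: Black rubber mat fixed flat on the bench left or right of the tray: 220 mm along its x (away from the robot), 130 mm along y, 4 mm thick. Origin: centre of underside. Side area for valve and gauge during the change; they fit 110 mm apart along its x, the valve at the +x end with its levers to +x.
- tag_holder: Blue plastic inspection tag holder fixed on the bench on the side opposite the mat: a round well with a blank tag plate behind it. Origin: on the well's axis at bench height, z up. Well: inner diameter 46 mm, outer 52 mm, rim 14 mm and inner floor 6 mm above the bench. Plate 40 to 55 mm along +x from the axis, 84 mm wide, 68 mm high.
- swivel: Orange nylon horn swivel, an upright elbow 70 mm tall with a 42 mm foot, standing loose on the tray's floor at the end opposite the new stem. Origin: centre of its underside. Not part of the job: leave it standing.
Not all that is in view belongs to the job. What is shaped like the gauge but pink or red is not meant.

How it is judged (in metres and radians):
On the way, in this order (a step that is already met when the one before it is completed fails the run):
1. valve and gauge both stand upright on the rubber mat, let go (x of valve in the frame of mat between -0.11 and 0.11 m and y of valve in the frame of mat between -0.065 and 0.065 m and z of each of valve, gauge in the frame of mat below 0.01 m and angle between each of valve, gauge's own z axis and vertical below 0.1 rad and contact force between each of valve, gauge and the fingers below 0.2 N and x of gauge in the frame of mat between -0.11 and 0.11 m and y of gauge in the frame of mat between -0.065 and 0.065 m), for 0.2 s.
2. the worn stem stands upright in the well of the tag holder, let go (horizontal distance between worn_stem and tag_holder below 0.012 m and z of worn_stem in the frame of tag_holder below 0.01 m and angle between worn_stem's own z axis and vertical below 0.07 rad and contact force between worn_stem and the fingers below 0.2 N), for 0.2 s.
3. the new stem stands upright in the small cup, let go (horizontal distance between new_stem and cup_stem below 0.012 m and z of new_stem in the frame of cup_stem below 0.007 m and angle between new_stem's own z axis and vertical below 0.07 rad and contact force between new_stem and the fingers below 0.2 N), for 0.2 s.
4. valve and gauge stand upright in their own cups again (horizontal distance between valve and cup_valve below 0.012 m and z of valve in the frame of cup_valve below 0.007 m and angle between each of valve, gauge's own z axis and vertical below 0.07 rad and horizontal distance between gauge and cup_gauge below 0.012 m and z of gauge in the frame of cup_gauge below 0.007 m), for 0.2 s.
At the end, for the whole second after the job is handed in: Worn stem in the tag holder's well, new stem in the small cup, valve in the large cup, gauge in the middle-sized cup: each down on its floor (within 4 mm), axis within 12 mm of the cup's, upright within 4 degrees, let go and at rest (all of step 2 and all of step 3 and all of step 4 and linear speed of each of valve, gauge, worn_stem, new_stem below 0.02 m/s and angular speed of each of valve, gauge, worn_stem, new_stem below 0.2 rad/s and contact force between each of valve, gauge and the fingers below 0.2 N); the robot touches nothing.
It fails at once if the horn swivel is moved by more than 20 mm or knocked over (distance of swivel from where it was at the start of the episode above 0.02 m or angle between swivel's own z axis and vertical above 0.5 rad).
It fails at once if the valve, the gauge or a stem is knocked over (angle between any of valve, gauge, worn_stem, new_stem's own z axis and vertical above 0.7 rad).
It also fails if it takes over 128 s, if anything falls off the work surface, if the arm or the gripper's body presses on something with over 40 N, if the wrist force passes 120 N, or if a joint passes its speed limit or range.

## Working session

There is one attempt and no reset: what is moved stays moved. The work goes in short steps, Python scripts to look and compute and a tool call to move; the robot and the scene stay as the last step left them, time stands still between calls to the robot, and variables do not carry over. Pictures are saved under pics/ and viewed, and the job is handed in when it is done.

Besides the shell and the picture viewer there is one more tool, called after "Request:" in YAML: its name, and indented under it one key for each argument. jog_arm: Moves the arm, as the interface text tells. Its arguments: {"type":"object","properties":{"deltas":{"type":"string"},"squeeze":{"type":"number"}},"required":["deltas"]}

```bash
mkdir -p pics; python3 - <<'E'
from cell import manip, optics, workorder
import cv2,numpy as np
print(manip.read_state()); print(manip.tcp_to_tips)
for n in ["scene","side","wrist"]:
    p,d=optics.camera(n); np.savez(f"pics/{n}0.npz",p=p,d=d)
    cv2.imwrite(f"pics/{n}0.png",p[:,:,::-1])
    print(n,optics.get_calibration(n))
E
```

```text
{'clock': 0.0, 'joints': array([ 1.14837266e+00,  3.00427692e-01,  1.52155964e+00,  1.23154280e-05,
        1.32072525e+00, -6.65971011e-02]), 'qd': array([ 0.00058145,  0.00048647, -0.00022297, -0.00063688,  0.00048808,
       -0.00077117]), 'effort': array([ 2.54308634e-04, -5.31803405e+01, -3.52740884e+01,  7.08354078e-02,
        2.43672665e-02, -8.86278963e-05]), 'eef_pos': array([191.49885095, 515.32454468, 218.91920911]), 'eef_rot': array([-3.14047600e+00, -8.64316984e-05,  2.78576298e+00]), 'wrist_force': array([-0.0255889 , -0.38358864,  0.12185374]), 'moment': array([0.06165039, 0.00650627, 0.03071327]), 'finger_gap': 94.18673742030606}
14.0
scene {'intrinsics': array([[466.83255877,   0.        , 257.67240178],
       [  0.        , 466.83255877, 193.84660707],
       [  0.        ,   0.        ,   1.        ]]), 'dist_coeffs': array([0.06450409, 0.        , 0.        , 0.        , 0.        ]), 'R': array([[-0.76812665,  0.64007269, -0.01698259],
       [ 0.42461831,  0.48935776, -0.76172716],
       [-0.47925019, -0.59231405, -0.64767532]]), 't': array([ 336.6482373, -17
[... 419 characters left out ...]
58691, -0.4892213 ]]), 't': array([-366.22516852,  211.38870427,  861.60740277])}
wrist {'intrinsics': array([[329.70394829,   0.        , 251.50332971],
       [  0.        , 329.70394829, 196.06316993],
       [  0.        ,   0.        ,   1.        ]]), 'dist_coeffs': array([-0.07525357,  0.        ,  0.        ,  0.        ,  0.        ]), 'hand_eye': array([[-7.43303226e-04, -9.62166673e-01, -2.72460531e-01,
         7.95916192e+01],
       [ 9.99999528e-01, -5.44528866e-04, -8.05163770e-04,
         2.27274840e-01],
       [ 6.26339122e-04, -2.72461000e-01,  9.62166623e-01,
        -1.65574051e+02],
       [ 0.00000000e+00,  0.00000000e+00,  0.00000000e+00,
         1.00000000e+00]])}
```

View pics/scene0.png

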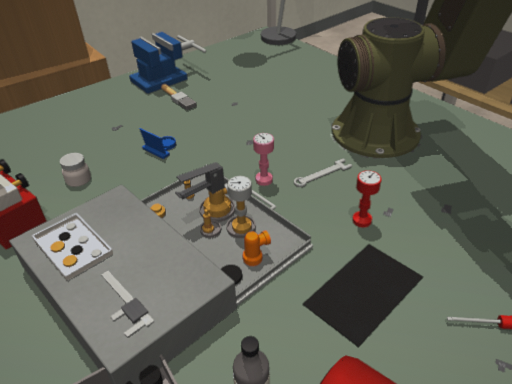

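View pics/side0.png

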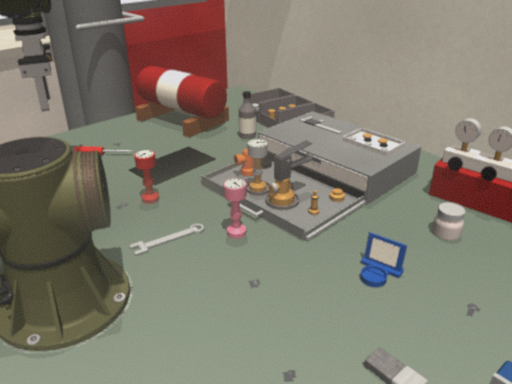

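View pics/wrist0.png

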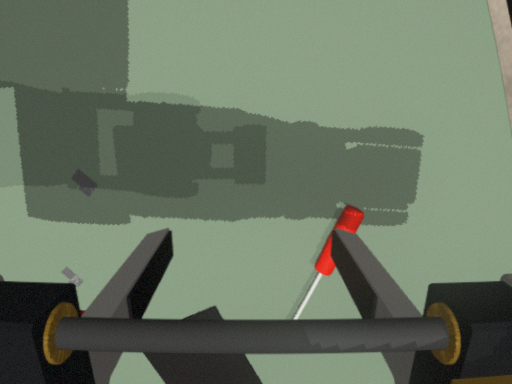

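The scene view shows the tray at about (225,230), with the valve at (215,195), gauge at (240,205), worn stem at (208,222), swivel at (255,248), mat at (365,292) and tag holder at (160,143). The new stem is likely at (187,187), behind the valve. Next I'll enlarge this area.

```bash
cat > h.py <<'E'
import numpy as np,cv2
from cell import manip,optics,workorder
def cal(n):
    c=optics.get_calibration(n); return c
def ray(n,u,v,st=None):
    c=cal(n); K=c["intrinsics"];D=c["dist_coeffs"]
    q=cv2.undistortPoints(np.array([[[u,v]]],float),K,D)[0,0]
    d=np.array([q[0],q[1],1.])
    if n=="wrist":
        from scipy.spatial.transform import Rotation as Ro
        R=Ro.from_euler('xyz',st["eef_rot"]).as_matrix(); H=c["hand_eye"]
        Rc=R@H[:3,:3]; o=R@H[:3,3]+st["eef_pos"]
        return o,Rc@d
    R=c["R"];t=c["t"]
    return -R.T@t, R.T@d
def atz(n,u,v,z,st=None):
    o,d=ray(n,u,v,st); s=(z-o[2])/d[2]; return o+s*d
def cloud(n,depth,st=None):
    c=cal(n); K=c["intrinsics"];D=c["dist_coeffs"]
    h,w=depth.shape; uu,vv=np.meshgrid(np.arange(w),np.arange(h))
    q=cv2.undistortPoints(np.stack([uu.ravel(),vv.ravel()],1).astype(float)[:,None],K,D)[:,0]
    P=np.c_[q,np.ones(len(q))]*depth.ravel()[:,None]
    if n=="wrist":
        from scipy.spatial.transform import Rotation as Ro
        R=Ro.from_euler('xyz',st["eef_rot"]).as_matrix(); H=c["hand_eye"]
        W=(P@H[:3,:3].T+H[:3,3])@R.T+st["eef_pos"]
    else: W=(P-c["t"])@c["R"]
    W[depth.ravel()==0]=np.nan
    return W.reshape(h,w,3)
def proj(n,X,st=None):
    c=cal(n)
    if n=="wrist":
        from scipy.spatial.transform import Rotation as Ro
        R=Ro.from_euler('xyz',st["eef_rot"]).as_matrix(); H=c["hand_eye"]
        Rc=R@H[:3,:3]; o=R@H[:3,3]+st["eef_pos"]
        R2=Rc.T;t=-R2@o
    else: R2=c["R"];t=c["t"]
    return cv2.projectPoints(np.array(X,float).reshape(-1,3),cv2.Rodrigues(R2)[0],t,c["intrinsics"],c["dist_coeffs"])[0][:,0]
E
python3 - <<'E'
from h import *
d=np.load("pics/scene0.npz")["p"][:,:,::-1]; cv2.imwrite("pics/sc1.png",cv2.resize(d[120:310,120:320],None,fx=3,fy=3,interpolation=cv2.INTER_CUBIC))
cv2.imwrite("pics/sc2.png",cv2.resize(d[230:350,280:440],None,fx=3,fy=3))
d=np.load("pics/side0.npz")["p"][:,:,::-1]; cv2.imwrite("pics/sd1.png",cv2.resize(d[110:300,190:410],None,fx=3,fy=3,interpolation=cv2.INTER_CUBIC))
E
```

```text
(no output)
```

View pics/sc1.png

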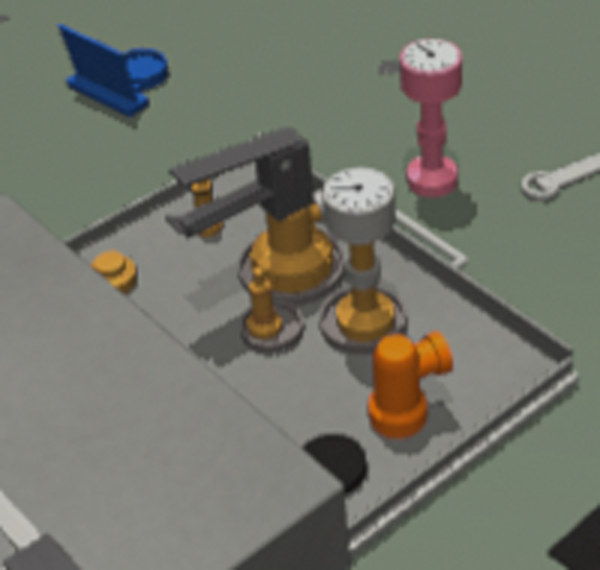

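View pics/sd1.png

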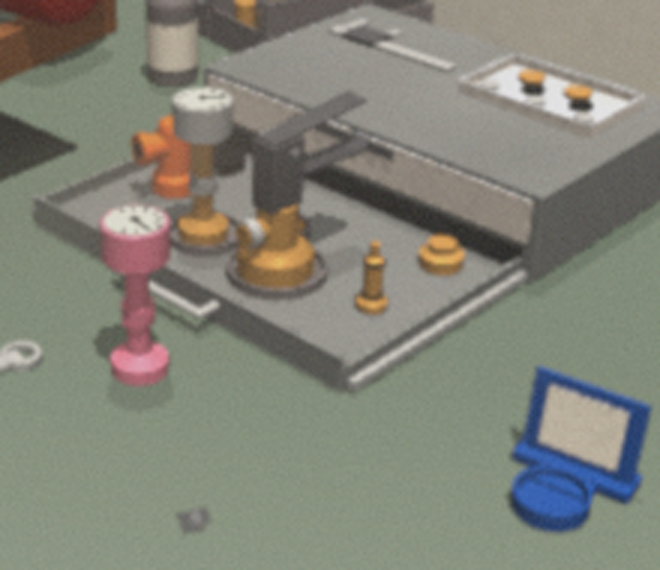

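In both crops the valve is right of the gauge, seen from the robot. The new stem is at the tray's right end at side px (314,206), the swivel is at the left end, and the worn stem stands behind both in the small cup. Next I'll measure each of these.

```bash
python3 - <<'E'
from h import *
np.set_printoptions(precision=1,suppress=True)
S=lambda x,y:(120+x/3,120+y/3)
T=lambda x,y:(190+x/3,110+y/3)
def pr(l,n,p,z): print(l,n,np.array(p).round(1),atz(n,*p,z)[:2])
pr("dial gauge","scene",S(358,189),128); pr("dial","side",T(203,99),128)
pr("gaugefoot c","scene",S(365,318),25); pr("","side",T(204,230),25)
pr("cupvalve rim","scene",S(291,264),20); pr("","side",T(277,270),20)
pr("cupgauge rim","scene",S(363,318),20); pr("","side",T(205,233),20)
pr("cupstem rim","scene",S(272,325),20)
pr("wornpin","scene",S(259,268),71)
pr("newstem pin","side",T(375,246),68); pr("newstem foot","side",T(372,304),13.5)
pr("newstem pin","scene",S(203,178),68)
pr("swivel foot","scene",S(398,418),12); pr("","side",T(172,188),15)
pr("well rim","scene",S(147,66),14); pr("","side",T(551,490),14)
# tray corners on top edge
pr("tray front-left","scene",S(572,352),30);pr("tray frontright","side",T(345,365),30)
pr("tray frontleft","side",T(38,208),30)
for p in [(371,247),(423,282),(357,338),(306,291)]: pr("mat","scene",p,4)
for n in["scene","side"]:
    z=np.load(f"pics/{n}0.npz"); W=cloud(n,z["d"]); np.save(f"pics/W{n}.npy",W)
    # points by height within tray region
    hsv=cv2.cvtColor(z["p"],cv2.COLOR_RGB2HSV)
    m=(hsv[...,0]>105)&(hsv[...,0]<125)&(hsv[...,1]>150)&(W[...,0]<600)
    P=W[m]; print(n,"blue",P.min(0),P.max(0),np.median(P[(P[:,2]>60)],0))
    m=(np.abs(W[...,2]-128)<6)&(np.abs(W[...,0]-500)<200)&(abs(W[...,1])<250)
    print("z128",W[m].mean(0),m.sum())
E
```

```text
dial gauge scene [239.3 183. ] [528.4  51. ]
dial side [257.7 143. ] [559.7  84.4]
gaugefoot c scene [241.7 226. ] [542.8  70.7]
 side [258.  186.7] [532.3  52.3]
cupvalve rim scene [217. 208.] [546.1 -18.2]
 side [282.3 200. ] [539.  -31.1]
cupgauge rim scene [241. 226.] [540.9  65.5]
 side [258.3 187.7] [535.4  54.5]
cupstem rim scene [210.7 228.3] [596.5  27.3]
wornpin scene [206.3 209.3] [596.6  18.4]
newstem pin side [315. 192.] [ 564.5 -112.6]
newstem foot side [314.  211.3] [ 566.8 -111.4]
newstem pin scene [187.7 179.3] [567.7 -99.1]
swivel foot scene [252.7 259.3] [579.1 153. ]
 side [247.3 172.7] [573.8 144.8]
well rim scene [169. 142.] [ 481.6 -335.8]
 side [373.7 273.3] [ 486.8 -345.6]
tray front-left scene [310.7 237.3] [455.5 198.2]
tray frontright side [305.  231.7] [ 471.9 -172.3]
tray frontleft side [202.7 179.3] [443.7 170.9]
mat scene [371 247] [358.8 285.7]
mat scene [423 282] [355.  412.7]
mat scene [357 338] [550.6 412.4]
mat scene [306 291] [547.2 279.5]
scene blue [ 225.  -753.     1.1] [ 546.2 -291.7  141.1] [ 326.9 -666.8  105.4]
z128 [401.5  85.  129. ] 696
side blue [ 317.1 -658.7    3.7] [ 545.3 -297.9  138.4] [ 340.3 -643.   134.5]
z128 [412.9  28.7 128.3] 554
```

View pics/sc2.png

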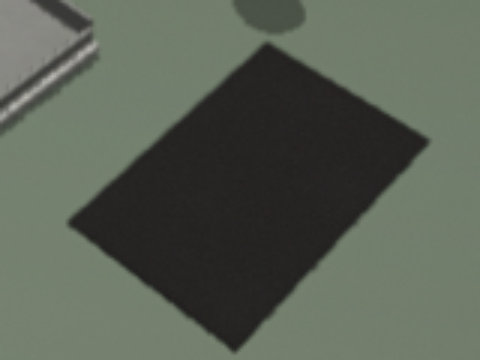

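```bash
cat >> h.py <<'E'
def to(x,y,z,yaw,st=None):
    "deltas in tool axes to reach world TCP pose pointing down"
    st=st or manip.read_state(); p=st["eef_pos"]; ps=st["eef_rot"][2]
    w=np.array([x,y,z])-p
    X=np.array([np.cos(ps),np.sin(ps),0]);Y=np.array([np.sin(ps),-np.cos(ps),0])
    tw=(ps-yaw+np.pi)%(2*np.pi)-np.pi
    print("tx %.1f ty %.1f tz %.1f twist %.3f  | dist %.0f t=%.2f j6 %.2f"%(w@X,w@Y,-w[2],tw,np.linalg.norm(w),st["clock"],st["joints"][5]))
E
python3 - <<'E'
from h import *
to(430,30,320,np.pi)
E
```

```text
tx -392.6 ty -371.9 tz -101.0 twist -0.356  | dist 550 t=0.15 j6 -0.07
```

Request:
jog_arm:
  deltas: "-393 -372 -101 -0.356 94;-393 -372 -101 -0.356 94;-393 -372 -101 -0.356 94;-393 -372 -101 -0.356 94;-393 -372 -101 -0.356 94;-393 -372 -101 -0.356 94;-393 -372 -101 -0.356 94;-393 -372 -101 -0.356 94;-393 -372 -101 -0.356 94;-393 -372 -101 -0.356 94"

```text
clock: 1.4
eef_pos: [431.2, 27.5, 320.5]
eef_rot: [-3.141, -0.0, 3.137]
wrist_force: [-0.3, 0.1, -0.3]
finger_gap: 94.1
```

```bash
cat >> h.py <<'E'
def shot(tag,n="wrist",crop=None,f=1):
    import pickle
    st=manip.read_state(); p,d=optics.camera(n)
    pickle.dump((st,p,d),open(f"pics/{tag}.pkl","wb"))
    im=p[:,:,::-1]
    if crop: x0,y0,x1,y1=crop; im=im[y0:y1,x0:x1]
    cv2.imwrite(f"pics/{tag}.png",cv2.resize(im,None,fx=f,fy=f,interpolation=cv2.INTER_CUBIC))
    return st,p,d
def load(tag):
    import pickle
    return pickle.load(open(f"pics/{tag}.pkl","rb"))
E
python3 - <<'E'
from h import *
st,p,d=shot("w1",f=1.5)
print(st["qd"].round(3), d.min(),d.max())
E
```

```text
[ 0.077 -0.019  0.042  0.011 -0.004  0.056] 0.0 609.0385
```

View pics/w1.png

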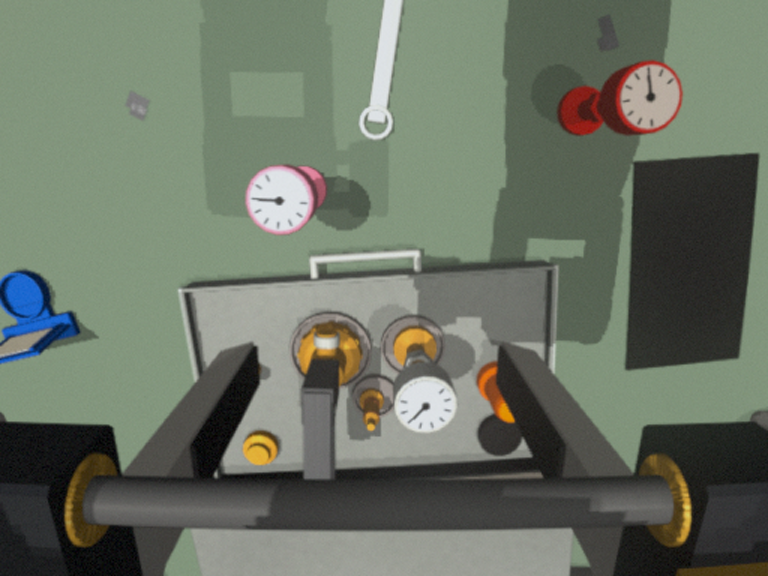

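The wrist view (1.5x) shows, in image pixels: large cup (331,350), middle cup (412,342), small cup (375,392), tag well (24,296), mat corners (634,163)/(759,154)/(739,357)/(626,369), pink decoy (281,200), red decoy (650,97). The new stem is hidden behind the left finger near (262,372).

```bash
python3 - <<'E'
from h import *
np.set_printoptions(precision=1,suppress=True)
st,p,d=load("w1")
W=cloud("wrist",d,st); np.save("pics/Ww1.npy",W)
def pr(l,u,v,z):
    u/=1.5;v/=1.5
    print(l,atz("wrist",u,v,z,st)[:2], "depth",W[int(round(v)),int(round(u))])
pr("cupV rim",331,350,20);pr("cupG",412.5,343,20);pr("cupS",375,394,20)
pr("dial",426,404,141);pr("bracket top",321,372,135);pr("lever end",318,478,140)
pr("well",24,294,14)
for q in[(634,163),(759,154),(739,357),(626,369)]: pr("mat",*q,4)
pr("trayFR",183,290,30);pr("trayFL",555,267,30)
pr("pink",281,200,128);pr("red",650,97,128); pr("wornpin",371,424,71);pr("new?",260,371,20)
# tray floor check
m=(abs(W[...,2]-10)<8)&(abs(W[...,0]-540)<100)&(abs(W[...,1])<150); print(np.median(W[m],0)); 
m=(abs(W[...,2])<6)&(W[...,0]<400); print("bench",np.median(W[m],0))
for n in["scene","side"]:
  Q=np.load(f"pics/W{n}.npy"); m=(abs(Q[...,2])<10)&(Q[...,0]<420)&(Q[...,0]>250)&(abs(Q[...,1])<200); print(n,np.median(Q[m],0))
E
```

```text
cupV rim [542.2 -20. ] depth [522.9 -14.8  65.9]
cupG [534.9  62.4] depth [531.1  61.6  31.2]
cupS [591.7  24.3] depth [591.7  24.3  21.1]
dial [538.3  64.9] depth [536.6  64.6 143.2]
bracket top [513.5 -16.5] depth [526.  -19.9 107.9]
lever end [606.7 -22.2] depth [404.1  17.8 415. ]
well [ 483.4 -338.7] depth [ 485.4 -344.3    6.8]
mat [357.6 275.8] depth [358.  276.4   4.1]
mat [345.7 405.7] depth [346.1 408.5   0.5]
mat [562.  425.5] depth [563.6 429.2   0.3]
mat [573.6 296. ] depth [574.2 296.1   2.7]
trayFR [ 475.7 -160.8] depth [ 475.3 -160.9   29.6]
trayFL [454.6 196.7] depth [458.6 203.2  12.4]
pink [382.4 -41.4] depth [382.  -41.4 129.6]
red [310.6 218.9] depth [311.3 216.9 131. ]
wornpin [597.   20.7] depth [596.3  20.3  73. ]
new? [565.4 -94.2] depth [569.8 -97.5   9. ]
[520.4  11.5  10.3]
bench [300.6  18.5   0.4]
scene [343.5  44.8   2.2]
side [326.4 -41.2   0.5]
```

```bash
python3 - <<'E'
from h import *
np.set_printoptions(precision=1,suppress=True)
st,p,d=load("w1"); W=np.load("pics/Ww1.npy")
cv2.imwrite("pics/w1c.png",cv2.resize(p[200:330,170:320,::-1],None,fx=5,fy=5,interpolation=cv2.INTER_CUBIC)[:,:750])
X,Y,Z=W[...,0],W[...,1],W[...,2]
m=(Z>115)&(Z<160)&(Y>-70)&(Y<25)&(X>480)&(X<660)
P=W[m]
for a in range(500,660,10):
    q=P[(P[:,0]>=a)&(P[:,0]<a+10)]
    if len(q)>3: print(a,len(q),q[:,1].min(),q[:,1].max(),np.median(q[:,1]),np.percentile(q[:,2],[10,50,95]))
m=(Z>137)&(Z<148)&(Y>30)&(Y<100)&(X>490)&(X<580); q=W[m]; print("dial",q.min(0),q.max(0),q.mean(0))
m=(Z>20)&(Z<80)&(Y>-140)&(Y<-80)&(X>540)&(X<600); print("new",m.sum(),W[m].mean(0) if m.any() else 0)
for n in["scene","side"]:
  Q=np.load(f"pics/W{n}.npy")
  for lo,hi in[(20,60),(60,75)]:
    m=(Q[...,2]>lo)&(Q[...,2]<hi)&(Q[...,1]>-140)&(Q[...,1]<-80)&(Q[...,0]>530)&(Q[...,0]<610); print(n,lo,m.sum(),Q[m].mean(0) if m.any() else 0,Q[m].min(0),Q[m].max(0))
  m=(Q[...,2]>136)&(Q[...,2]<148)&(Q[...,1]>30)&(Q[...,1]<100)&(Q[...,0]>490)&(Q[...,0]<580); q=Q[m]; print("dial",len(q),q.min(0),q.max(0),q.mean(0))
  m=(Q[...,2]>100)&(Q[...,2]<155)&(Q[...,1]>-70)&(Q[...,1]<25)&(Q[...,0]>490)&(Q[...,0]<660); q=Q[m]; print("valve",len(q),q.min(0),q.max(0))
E
```

```text
520 213 -34.529821554366976 -8.04072242795873 -21.336144545943124 [118.  128.6 135.6]
530 204 -34.38781513066371 -8.126127217902916 -20.380722569818783 [134.2 137.6 139.4]
540 185 -35.010926928700584 -8.214061922817063 -19.833534254402682 [133.4 138.6 140.2]
550 173 -34.09444145600919 -8.202533569991392 -19.92380821200989 [134.6 139.8 141.3]
560 140 -32.362674689163896 -11.760127427521585 -22.07780444281042 [140.3 141.2 142.6]
570 137 -32.74993680518642 -12.079335036257103 -22.728848217319754 [141.3 142.2 143.4]
580 130 -32.92436128705472 -12.210115529732395 -22.21738267080133 [142.2 143.  144.5]
590 127 -32.21130669400587 -12.509300617871151 -22.39178266818919 [143.  144.1 145.3]
600 35 -32.56245963900142 -12.735936287549638 -22.847671144940794 [143.8 144.6 145.3]
dial [513.9  39.2 137. ] [563.8  88.4 144.6] [537.2  63.7 141.4]
new 0 0
scene 20 53 [ 567.9 -104.7   49.3] [ 556.5 -115.    20.1] [574.2 -96.6  59.5]
scene 60 3 [ 568.6 -106.3   61.1] [ 566.5 -107.5   60.6] [ 571.5 -105.2   61.7]
dial 333 [514.4  37.8 136.1] [564.5  89.9 145.9] [541.3  66.7 142.3]
valve 826 [526.  -36.7 100.4] [638.5  -6.6 150.4]
side 20 116 [ 563.1 -112.4   39.3] [ 556.  -119.5   20.1] [ 573.7 -100.8   59.1]
side 60 17 [ 565.8 -111.    65.1] [ 562.5 -114.5   60. ] [ 569.3 -104.7   69.9]
dial 168 [513.5  36.2 136.1] [564.4  88.3 144.9] [535.6  58.2 141.5]
valve 615 [525.8 -37.8 100.1] [641.   -8.6 149.5]
```

View pics/w1c.png

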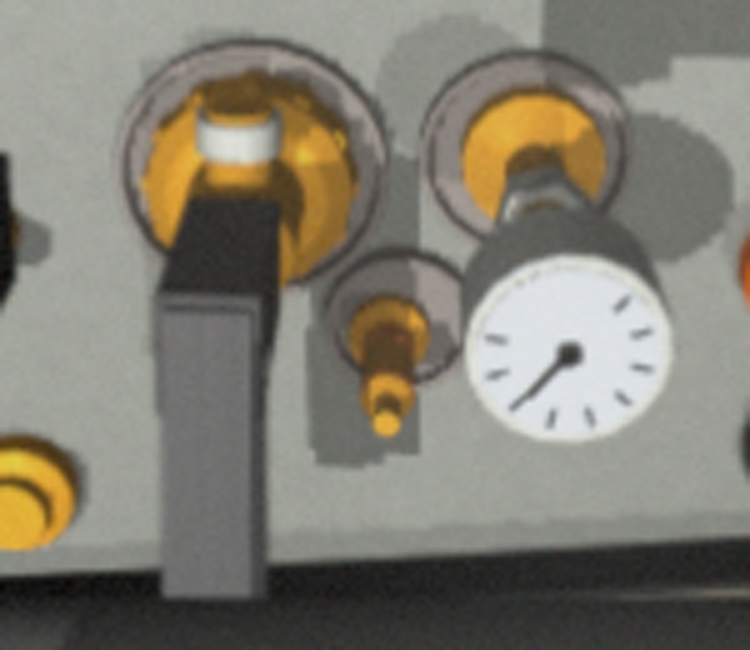

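```bash
python3 - <<'E'
from h import *
to(543,-21.5,200,3.135);to(543,-21.5,113,3.135)
E
```

```text
tx -112.6 ty -50.2 tz 120.2 twist 0.004  | dist 172 t=1.45 j6 -1.59
tx -112.6 ty -50.2 tz 207.2 twist 0.004  | dist 241 t=1.45 j6 -1.59
```

Request:
jog_arm:
  deltas: "-113 -51 110 0 56;-113 -51 120 0 56;-113 -51 120 0 56;-113 -51 120 0 56;-113 -51 170 0 56;-113 -51 207 0 56;-113 -51 207 0 56;-113 -51 207 0 56;-113 -51 207 0 56;-113 -51 207 0 56"
  squeeze: 40

```text
clock: 2.7
eef_pos: [543.8, -21.0, 114.6]
eef_rot: [-3.141, 0.002, -3.141]
wrist_force: [-0.0, 0.2, -0.1]
finger_gap: 55.7
```

Request:
jog_arm:
  deltas: "0 0 0 0 0;0 0 0 0 0;0 0 0 0 0;0 0 0 0 0;0 0 0 0 0;0 0 -30 0 0;0 0 -80 0 0;0 0 -130 0 0;0 0 -165 0 0;0 0 -165 0 0"
  squeeze: 40

```text
clock: 3.95
eef_pos: [543.9, -21.0, 279.8]
eef_rot: [-3.141, 0.003, -3.141]
wrist_force: [-0.4, 0.2, -6.2]
finger_gap: 26.0
```

Request:
jog_arm:
  deltas: "29 377 0 0 0;29 377 0 0 0;29 377 0 0 0;29 377 0 0 0;29 377 0 0 0;29 377 0 0 0;29 377 0 0 0;29 377 40 0 0;29 377 90 0 0;29 377 120 0 0"

```text
clock: 5.2
eef_pos: [512.9, 354.4, 153.2]
eef_rot: [-3.138, -0.005, 3.141]
wrist_force: [0.4, 0.0, -5.2]
finger_gap: 25.9
```

```bash
python3 - <<'E'
from h import *
shot("w2","scene"); s=manip.read_state(); print(s["eef_pos"],s["qd"].round(3),s["clock"])
E
```

```text
[511.97407721 353.77732171 149.76619164] [ 0.001 -0.019 -0.042  0.002  0.107 -0.   ] 5.25
```

View pics/w2.png

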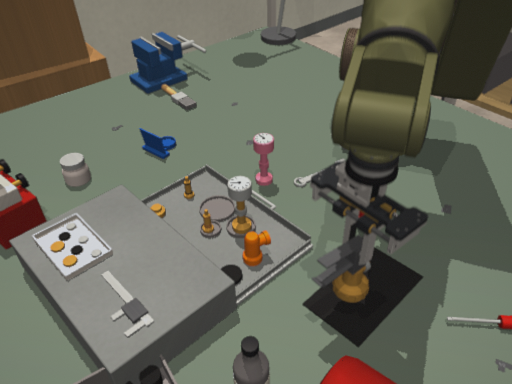

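Request:
jog_arm:
  deltas: "0 0 0 0 0;0 0 0 0 0;0 0 10 0 0;0 0 20 0 0;0 0 25 0 0;0 0 30 0 0;0 0 30 0 0;0 0 30 0 0;0 0 30 0 0;0 0 30 0 0"

```text
clock: 6.5
eef_pos: [514.4, 356.0, 128.7]
eef_rot: [3.141, 0.0, -3.141]
wrist_force: [-0.2, -0.9, -6.0]
finger_gap: 25.7
```

Request:
jog_arm:
  deltas: "0 0 10 0 0;0 0 16 0 0;0 0 20 0 0;0 0 22 0 0;0 0 22.5 0 0;0 0 22.5 0 0;0 0 22.5 0 56;0 0 22.5 0 56;0 0 22.5 0 56;0 0 22.5 0 56"

```text
clock: 7.75
eef_pos: [514.4, 356.0, 106.2]
eef_rot: [3.141, 0.0, -3.141]
wrist_force: [0.4, -0.1, -0.3]
finger_gap: 55.8
```

Request:
jog_arm:
  deltas: "0 0 -60 0 70;0 0 -120 0 70;-6 -60 -140 0 70;-24 -292 -140 0 70;-24 -292 -140 0 70;-24 -292 -140 0 70;-24 -292 -140 0 70;-24 -292 -140 0 70;-24.6 -292.3 -110 0 70;-24.6 -292.3 -90 0 70"

```text
clock: 9.0
eef_pos: [538.7, 64.4, 194.9]
eef_rot: [3.141, -0.001, -3.141]
wrist_force: [0.2, 0.6, 0.5]
finger_gap: 70.1
```

Request:
jog_arm:
  deltas: "0 0 30 0 70;0 0 60 0 70;0 0 76 0 70;0 0 76 0 70;0 0 76 0 70;0 0 76 0 0;0 0 76 0 0;0 0 76 0 0;0 0 76 0 0;0 0 76 0 0"
  squeeze: 35

```text
clock: 10.25
eef_pos: [539.2, 63.7, 120.4]
eef_rot: [3.142, 0.001, -3.141]
wrist_force: [-0.6, 0.9, 6.6]
finger_gap: 49.1
```

```bash
python3 - <<'E'
from h import *
shot("w3","scene",(120,120,320,310),3); s=manip.read_state(); print(s["eef_pos"],s["finger_gap"],s["clock"])
E
```

```text
[539.21289123  63.72664254 120.40508475] 49.82109692796721 10.3
```

View pics/w3.png

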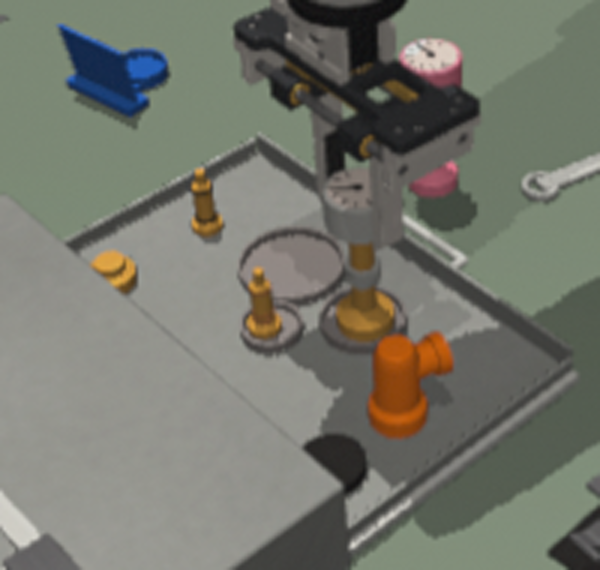

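Request:
jog_arm:
  deltas: "0 0 -30 0 0;0 0 -80 0 0;0 0 -130 0 0;0 0 -160 0 0;134 282 -160 0 0;134 282 -160 0 0;134 282 -160 0 0;134 282 -160 0 0;134 282 -160 0 0;134 282 -160 0 0"

```text
clock: 11.55
eef_pos: [402.7, 348.4, 279.0]
eef_rot: [-3.141, -0.002, -3.136]
wrist_force: [-0.3, 0.1, -3.2]
finger_gap: 49.9
```

Request:
jog_arm:
  deltas: "0 0 0 0 0;0 0 40 0 0;0 0 80 0 0;0 0 110 0 0;0 0 140 0 0;0 0 150 0 0;0 0 150 0 0;0 0 150 0 0;0 0 150 0 0;0 0 150 0 0"

```text
clock: 12.8
eef_pos: [405.1, 345.8, 130.5]
eef_rot: [3.141, 0.001, -3.141]
wrist_force: [-0.2, -0.0, -3.3]
finger_gap: 49.5
```

Request:
jog_arm:
  deltas: "0 0 6 0 0;0 0 12 0 0;0 0 16 0 0;0 0 18.5 0 0;0 0 18.5 0 0;0 0 18.5 0 0;0 0 18.5 0 75;0 0 18.5 0 75;0 0 18.5 0 75;0 0 18.5 0 75"

```text
clock: 14.05
eef_pos: [404.9, 345.7, 111.5]
eef_rot: [3.141, 0.0, -3.141]
wrist_force: [0.2, 0.7, -0.0]
finger_gap: 75.5
```

```bash
python3 - <<'E'
from h import *
shot("w4","scene",(270,180,460,360),3); s=manip.read_state(); print(s["eef_pos"],s["finger_gap"],s["clock"],s["wrist_force"])
E
```

```text
[404.94183732 345.64703892 111.49718453] 75.19833062148093 14.1 [ 0.06380969 -0.40120021 -0.23057244]
```

View pics/w4.png

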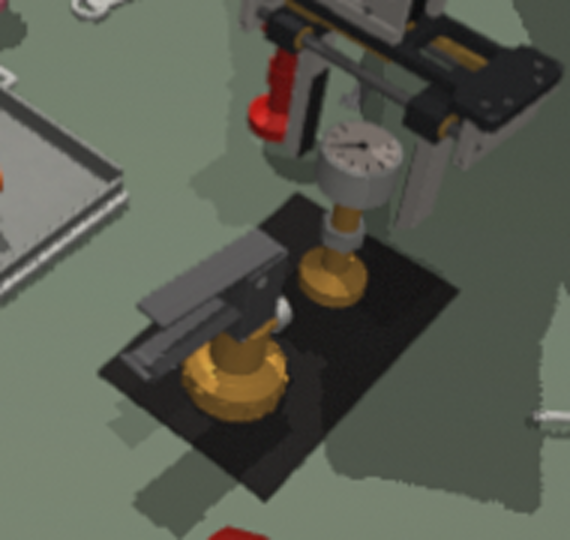

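Scene crop shows the valve (px ~(349,300)) and the gauge (px ~(382,270)) both upright on the mat, fingers clear. Now I'll go above the worn stem.

Request:
jog_arm:
  deltas: "0 0 -60 0 75;0 0 -120 0 75;-189 -326 -120 0 50;-189 -326 -120 0 50;-189 -326 -120 0 50;-189 -326 -120 0 50;-189 -326 -120 0 50;-189 -326 -120 0 50;-189 -326 -120 0 50;-189 -326 -100 0 50"

```text
clock: 15.35
eef_pos: [594.5, 19.5, 212.2]
eef_rot: [3.141, 0.002, 3.141]
wrist_force: [0.7, -0.3, -0.5]
finger_gap: 50.0
```

```bash
python3 - <<'E'
from h import *
shot("w5x");s=manip.read_state()
while 0: pass
st,p,d=shot("w5","wrist",None,1.5); print(st["eef_pos"],st["qd"].round(3),st["clock"])
E
```

```text
[593.13871789  20.07100523 208.61141895] [ 0.011  0.001 -0.001 -0.002  0.059 -0.002] 15.4
```

View pics/w5.png

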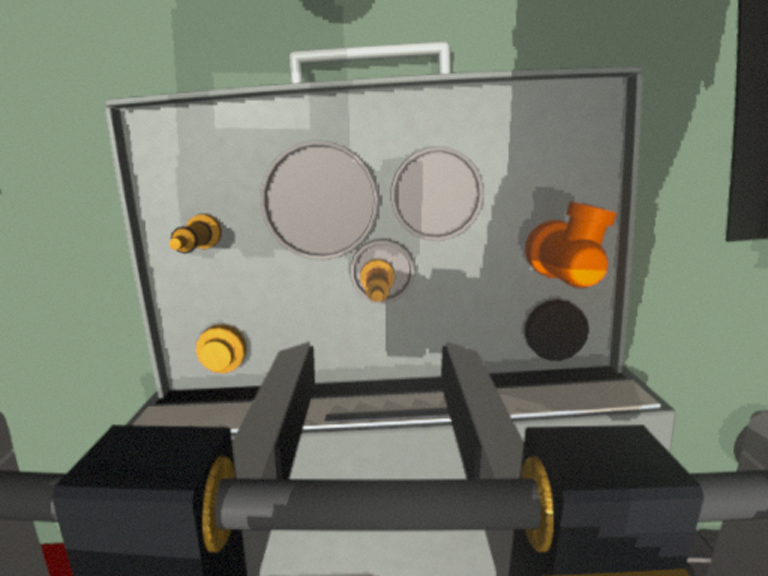

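The view (1.5x) now shows everything: cups at (321,199), (437,192), (381,268); worn stem pin top (377,296); new stem pin top (176,244) with its foot at (205,230); swivel on the right.

```bash
python3 - <<'E'
from h import *
np.set_printoptions(precision=1,suppress=True)
st,p,d=load("w5"); W=cloud("wrist",d,st)
print(st["eef_rot"])
def pr(l,u,v,z): print(l,atz("wrist",u/1.5,v/1.5,z,st)[:2])
pr("cupV",321,199.5,20);pr("cupG",437,192.5,20);pr("cupS",381.5,269.5,20)
pr("wpin",377,296.5,71);pr("npin",176,244.5,68)
X,Y,Z=W[...,0],W[...,1],W[...,2]
for l,cx,cy,zo in[("worn",595,20,13),("new",566,-110,10)]:
    m=(np.hypot(X-cx,Y-cy)<25)
    for lo,hi in[(5,10),(20,44),(46,60)]:
        q=W[m&(Z-zo>lo)&(Z-zo<hi)]; print(l,lo,len(q),q.min(0),q.max(0)) if len(q) else 0
m=(np.abs(Z-10)<8)&(X>480)&(X<620)&(abs(Y)<120); print(np.median(Z[m]))
im=p[:,:,::-1]; cv2.imwrite("pics/w5c.png",cv2.resize(im[130:220,100:280],None,fx=4,fy=4,interpolation=cv2.INTER_CUBIC))
E
```

```text
[ 3.1 -0.  -3.1]
cupV [543.7 -19.7]
cupG [538.8  62.4]
cupS [594.6  23.3]
wpin [600.6  20. ]
npin [ 567.1 -107.5]
worn 5 424 [572.7  -0.3  18.1] [619.2  44.9  22.9]
worn 20 100 [592.7  11.6  33.1] [605.   27.7  56.9]
worn 46 110 [594.1  13.7  59.1] [605.4  25.6  72.7]
new 5 171 [ 554.  -119.2   15.1] [579.5 -96.   19.9]
new 20 149 [ 557.7 -116.2   30.4] [ 575.7 -100.1   54. ]
new 46 143 [ 559.2 -113.1   56.1] [ 573.2 -101.8   69.5]
10.81885284730896
```

View pics/w5c.png

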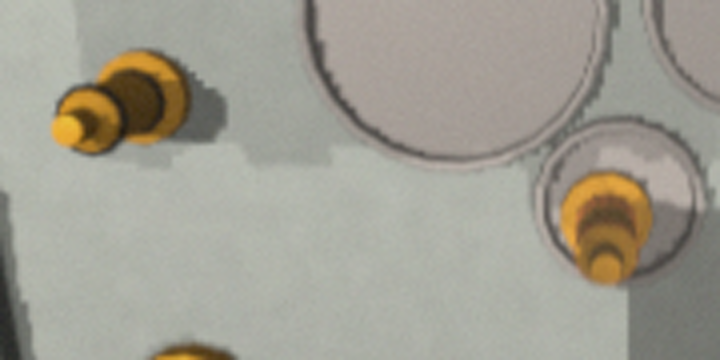

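Request:
jog_arm:
  deltas: "-6 0 40 0 40;-6 0 90 0 40;-6 0 130 0 40;-6 0 155 0 40;-6 0 168 0 40;-6 0 172.5 0 40;-6 0 172.5 0 40;-6 0 172.5 0 40;-6 0 172.5 0 40;-6 0 172.5 0 40"
  squeeze: 20

```text
clock: 16.7
eef_pos: [600.1, 19.6, 39.2]
eef_rot: [-3.142, 0.0, -3.141]
wrist_force: [0.0, -0.5, 0.8]
finger_gap: 40.3
```

```bash
python3 - <<'E'
from h import *
shot("w6","wrist",(130,140,370,340),3); s=manip.read_state(); print(s["eef_pos"],s["finger_gap"],s["clock"],s["wrist_force"])
E
```

```text
[600.07950834  19.65087835  39.17061371] 40.28325563649673 16.75 [ 0.22952887 -0.64639657  0.52703464]
```

View pics/w6.png

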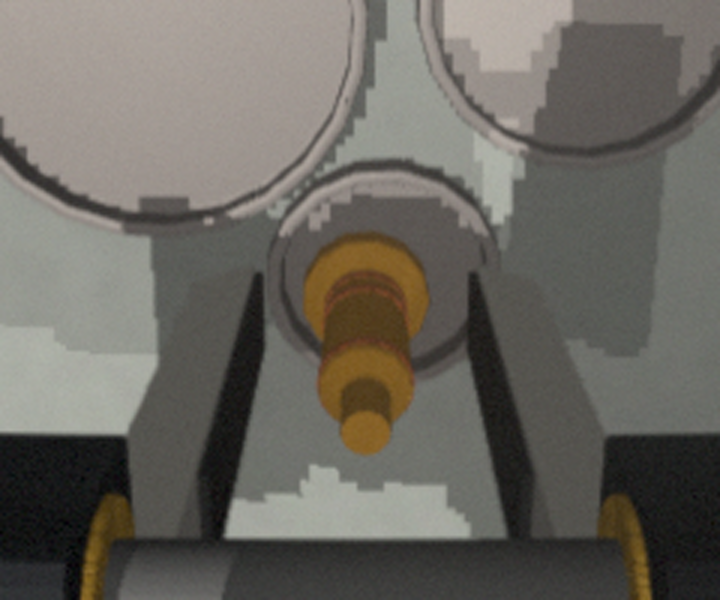

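```bash
python3 - <<'E'
from h import *
np.set_printoptions(precision=1,suppress=True)
st,p,d=load("w6")
C=lambda l,u,v,z:print(l,atz("wrist",130+u/3,140+v/3,z,st)[:2])
C("pin",365,432,71);C("collar",366,383,57);C("flange",366,293,20)
C("cup rim",383,268,20)
C("top",383,170,20);
E
```

```text
pin [600.4  19.8]
collar [599.5  20. ]
flange [599.1  20. ]
cup rim [593.7  23.4]
top [573.3  23.3]
```

Request:
jog_arm:
  deltas: "0 0 0 0 0;0 0 0 0 0;0 0 0 0 0;0 0 0 0 0;0 0 -20 0 0;0 0 -70 0 0;0 0 -120 0 0;40 -50 -130 0 0;55 -110 -130 0 0;70 -170 -130 0 0"
  squeeze: 20

```text
clock: 18.0
eef_pos: [529.6, -151.1, 170.9]
eef_rot: [-3.141, 0.002, -3.141]
wrist_force: [-0.4, -0.4, -1.3]
finger_gap: 15.4
```

Request:
jog_arm:
  deltas: "46 -192 0 0 0;46 -192 0 0 0;46 -192 0 0 0;46 -192 0 0 0;46 -192 0 0 0;46 -192 0 0 0;46 -192 0 0 0;46 -192 0 0 0;46 -192 0 0 0;46 -192 0 0 0"

```text
clock: 19.25
eef_pos: [484.3, -341.5, 168.9]
eef_rot: [3.142, -0.0, -3.141]
wrist_force: [0.7, -0.1, -0.2]
finger_gap: 15.6
```

```bash
python3 - <<'E'
from h import *
st,p,d=shot("w7","wrist",None,1.5); print(st["eef_pos"],st["eef_rot"],st["joints"],st["finger_gap"],st["clock"],st["wrist_force"])
E
```

```text
[ 484.29148483 -341.48149902  168.9218132 ] [ 3.14153761e+00 -9.24189127e-05 -3.14124190e+00] [-6.75947991e-01  4.37419231e-01  1.45413369e+00 -1.57193733e-05
  1.25014626e+00 -2.24709011e+00] 15.623441074351385 19.25 [ 0.73551004 -0.14650108 -0.16537679]
```

View pics/w7.png

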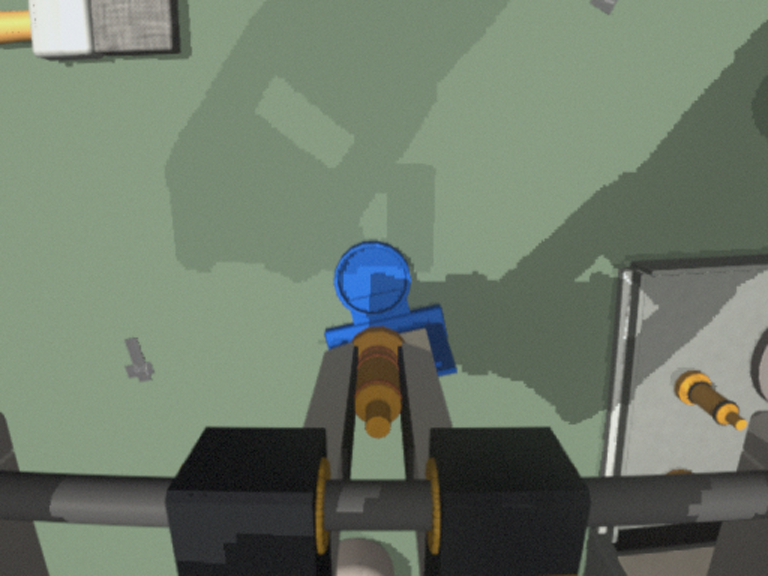

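```bash
python3 - <<'E'
from h import *
np.set_printoptions(precision=1,suppress=True)
st,p,d=load("w7"); W=cloud("wrist",d,st)
hsv=cv2.cvtColor(p,cv2.COLOR_RGB2HSV)
m=(hsv[...,0]>100)&(hsv[...,0]<125)&(hsv[...,1]>120)
q=W[m&(W[...,2]>8)&(W[...,2]<22)&(W[...,0]<515)]; print(len(q),q.min(0),q.max(0))
print(atz("wrist",372.5/1.5,279/1.5,14,st)[:2])
cv2.imwrite("pics/w7c.png",cv2.resize(p[150:260,190:320,::-1],None,fx=5,fy=5,interpolation=cv2.INTER_CUBIC))
E
```

```text
1055 [ 460.9 -370.2    8. ] [ 514.9 -296.    16.4]
[ 485.  -344.6]
```

View pics/w7c.png

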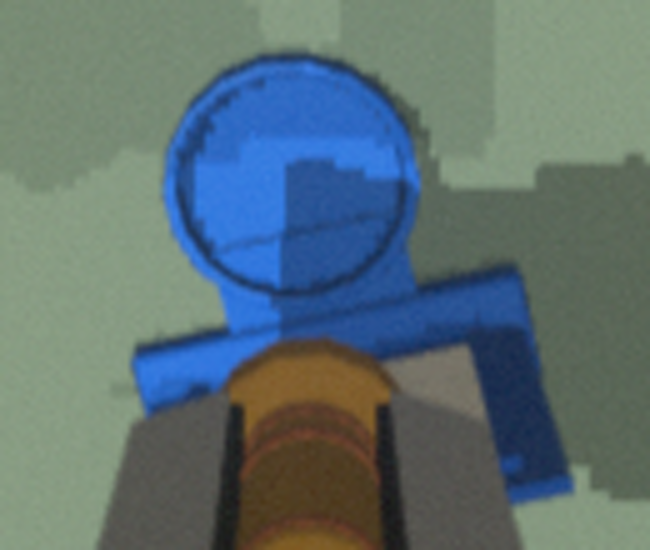

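The blue well's rim centre is at crop px (292,178), which gives world (485, -344.5). The worn stem is straight in the jaws. Lowering it now.

Request:
jog_arm:
  deltas: "-1 -3 40 0 0;-1 -3 80 0 0;-1 -3 110 0 0;-1 -3 120 0 0;-1 -3 125 0 0;-1 -3 130 0 0;-1 -3 133 0 0;-1 -3 135 0 0;-1 -3 136 0 0;-1 -3 136 0 0"

```text
clock: 20.55
eef_pos: [485.3, -344.6, 33.0]
eef_rot: [-3.141, 0.0, -3.141]
wrist_force: [-1.0, 0.6, -0.8]
finger_gap: 15.2
```

```bash
python3 - <<'E'
from h import *
st,p,d=shot("w8","side",(330,220,430,300),6); print(st["eef_pos"],st["finger_gap"],st["clock"],st["wrist_force"])
E
```

```text
[ 485.29969043 -344.62394477   33.03282377] 15.246735278817615 20.55 [-1.00933621  0.56543695 -0.82535419]
```

View pics/w8.png

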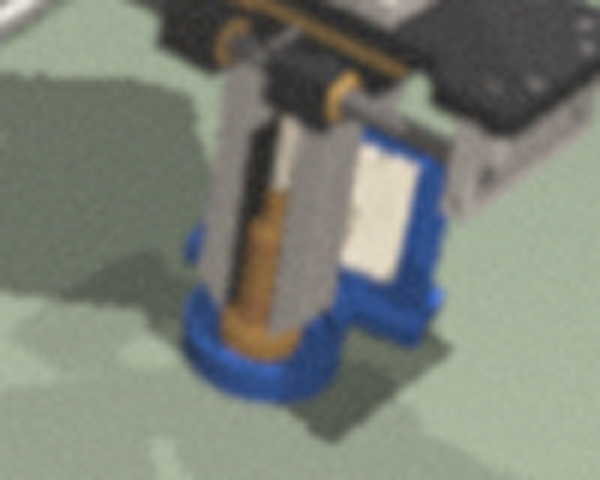

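Request:
jog_arm:
  deltas: "0 0 0.5 0 0;0 0 0.5 0 36;0 0 0.5 0 36;0 0 0.5 0 36;0 0 0.5 0 36;0 0 -20 0 36;0 0 -60 0 36;0 0 -120 0 36;0 0 -135 0 50;0 0 -135 0 50"

```text
clock: 21.85
eef_pos: [485.4, -344.7, 168.3]
eef_rot: [-3.141, 0.001, -3.141]
wrist_force: [-0.2, 0.5, 0.6]
finger_gap: 49.4
```

```bash
python3 - <<'E'
from h import *
st,p,d=shot("w9","wrist",(150,130,350,290),4); print(st["eef_pos"],st["finger_gap"],st["clock"],st["wrist_force"])
to(545,-108,170,np.pi)
E
```

```text
[ 485.3640779  -344.67229272  168.26638593] 49.374340792994595 21.85 [-0.16673242  0.48746969  0.55869871]
tx -60.1 ty 236.3 tz -3.2 twist 0.000  | dist 244 t=21.90 j6 -2.25
```

View pics/w9.png

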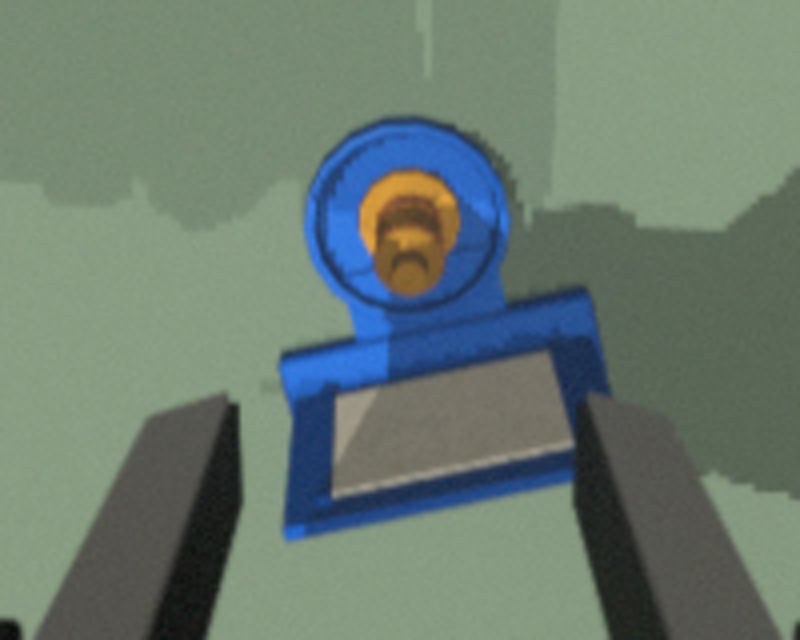

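The worn stem is centred and upright in the well. Next, the new stem.

Request:
jog_arm:
  deltas: "-81 237 0 0 40;-81 237 0 0 40;-81 237 0 0 40;-81 237 0 0 40;-81 237 0 0 40;-81 237 40 0 40;-81 237 85 0 40;-81 237 115 0 40;-81 237 128 0 40;-81 237 132 0 40"

```text
clock: 23.15
eef_pos: [565.8, -108.0, 35.2]
eef_rot: [3.141, -0.001, 3.141]
wrist_force: [0.6, -0.0, 0.5]
finger_gap: 39.7
```

```bash
python3 - <<'E'
from h import *
st,p,d=shot("w10","wrist",(130,140,370,340),3); print(st["eef_pos"],st["finger_gap"],st["clock"],st["wrist_force"])
E
```

```text
[ 565.78539019 -108.03745248   35.18748965] 39.67584157954193 23.15 [ 0.61684782 -0.04051201  0.49028891]
```

View pics/w10.png

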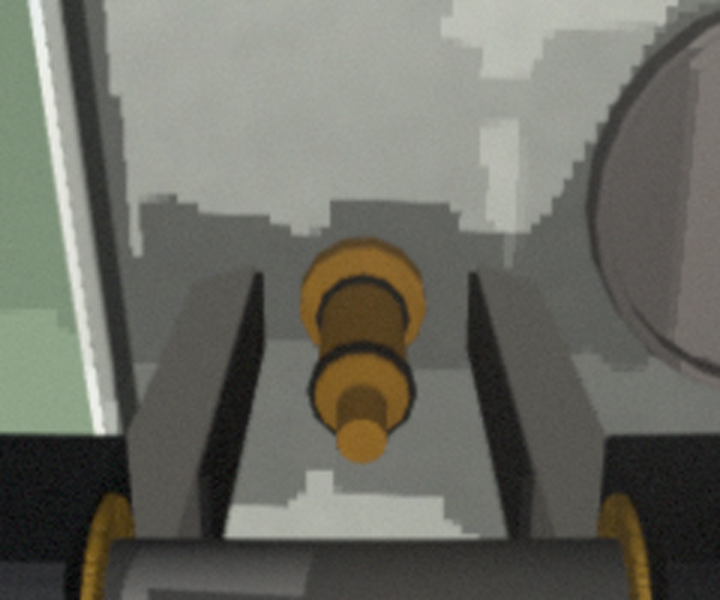

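Request:
jog_arm:
  deltas: "0 0 0 0 0;0 0 0 0 0;0 0 0 0 0;0 0 0 0 0;0 0 -20 0 0;0 0 -60 0 0;0 0 -90 0 0;-28 132 -90 0 0;-28 132 -90 0 0;-28 132 -90 0 0"
  squeeze: 20

```text
clock: 24.45
eef_pos: [594.3, 27.8, 125.8]
eef_rot: [3.141, -0.0, -3.138]
wrist_force: [-0.7, -0.3, -1.6]
finger_gap: 15.2
```

Request:
jog_arm:
  deltas: "0 0 0 0 0;0 0 0 0 0;0 0 10 0 0;0 0 20 0 0;0 0 30 0 0;0 0 30 0 0;0 0 30 0 0;0 0 30 0 0;0 0 30 0 0;0 0 30 0 0"

```text
clock: 25.7
eef_pos: [594.2, 24.4, 96.1]
eef_rot: [-3.142, 0.0, -3.141]
wrist_force: [-0.0, 0.3, -1.2]
finger_gap: 15.3
```

```bash
python3 - <<'E'
from h import *
st,p,d=shot("w11","wrist",(130,110,370,310),3); print(st["eef_pos"],st["finger_gap"],st["clock"],st["wrist_force"])
E
```

```text
[594.23577779  24.44833723  96.11060209] 15.334897968541783 25.7 [-0.04119124  0.27784529 -1.16796311]
```

View pics/w11.png

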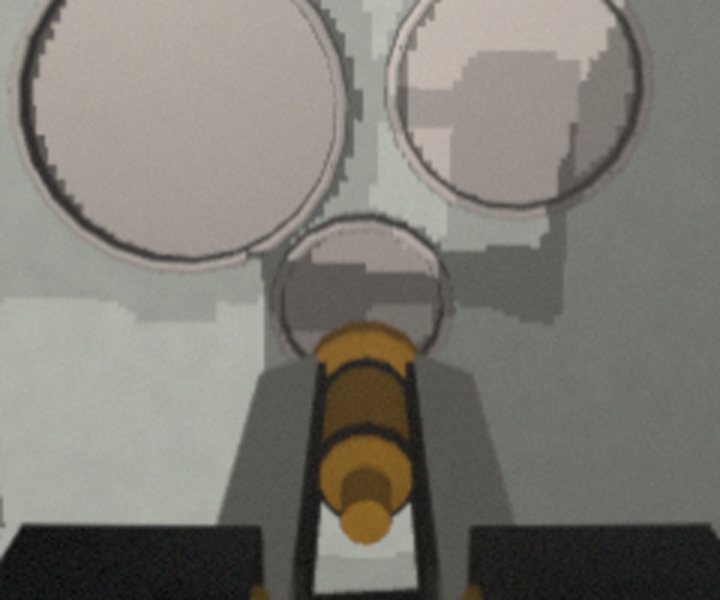

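```bash
python3 - <<'E'
from h import *
st,p,d=load("w11")
a=np.linspace(0,2*np.pi,181)
for n,c,r in[("S",(594.5,23.5),24),("V",(543.5,-20),42),("G",(538,63),33)]:
    q=(proj("wrist",np.c_[c[0]+r*np.cos(a),c[1]+r*np.sin(a),0*a+20],st)-[130,110])*3
    print(n,"left %.0f right %.0f top %.0f bottom %.0f"%(q[:,0].min(),q[:,0].max(),q[:,1].min(),q[:,1].max()))
E
```

```text
S left 267 right 454 top 210 bottom 387
V left 12 right 354 top -77 bottom 267
G left 387 right 658 top -62 bottom 212
```

Request:
jog_arm:
  deltas: "-1 0 20 0 0;-1 0 35 0 0;-1 0 45 0 0;-1 0 50 0 0;-1 0 53 0 0;-1 0 55 0 0;-1 0 56 0 0;-1 0 56 0 0;-1 0 56 0 0;-1 0 56 0 0"

```text
clock: 27.0
eef_pos: [595.2, 24.4, 40.0]
eef_rot: [-3.142, 0.0, -3.141]
wrist_force: [-0.1, -0.3, -2.0]
finger_gap: 15.7
```

```bash
python3 - <<'E'
from h import *
st,p,d=shot("w12","wrist",(130,140,370,340),3); print(st["eef_pos"],st["finger_gap"],st["clock"],st["wrist_force"])
E
```

```text
[595.22409937  24.42332229  40.04100896] 15.734566512115029 27.0 [-0.10105114 -0.29778631 -1.98114269]
```

View pics/w12.png

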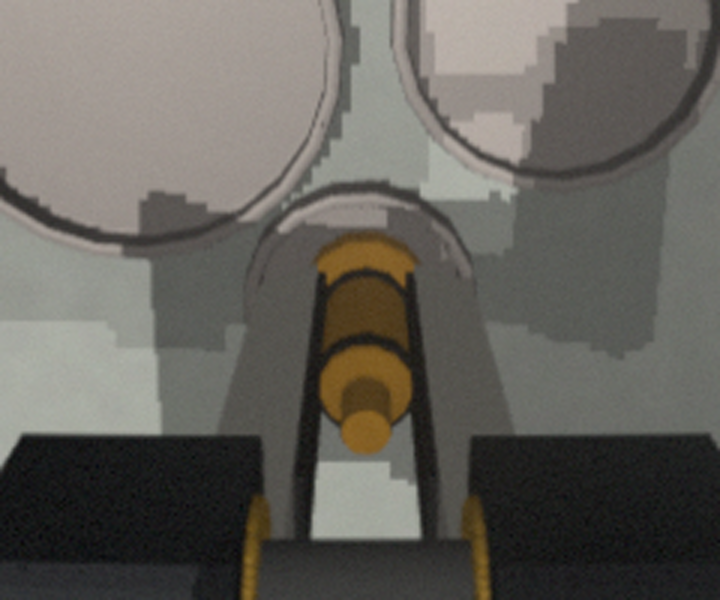

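Request:
jog_arm:
  deltas: "0 0 0.8 0 0;0 0 0.8 0 36;0 0 0.8 0 36;0 0 0.8 0 36;0 0 0.8 0 36;0 0 -20 0 36;0 0 -80 0 36;0 0 -140 0 36;0 0 -160 0 56;0 0 -160 0 56"

```text
clock: 28.3
eef_pos: [595.6, 24.5, 201.3]
eef_rot: [-3.142, 0.003, -3.141]
wrist_force: [-0.1, -0.7, -0.7]
finger_gap: 52.4
```

```bash
python3 - <<'E'
from h import *
st,p,d=shot("w13","wrist",None,1.5); print(st["eef_pos"],st["finger_gap"],st["clock"],st["wrist_force"])
to(514.4,356,286,np.pi)
E
```

```text
[595.62737463  24.46407133 201.28708949] 52.392556449376244 28.3 [-0.10516163 -0.73700166 -0.66087801]
tx 80.6 ty 331.6 tz -86.5 twist 0.000  | dist 352 t=28.35 j6 -1.59
```

View pics/w13.png

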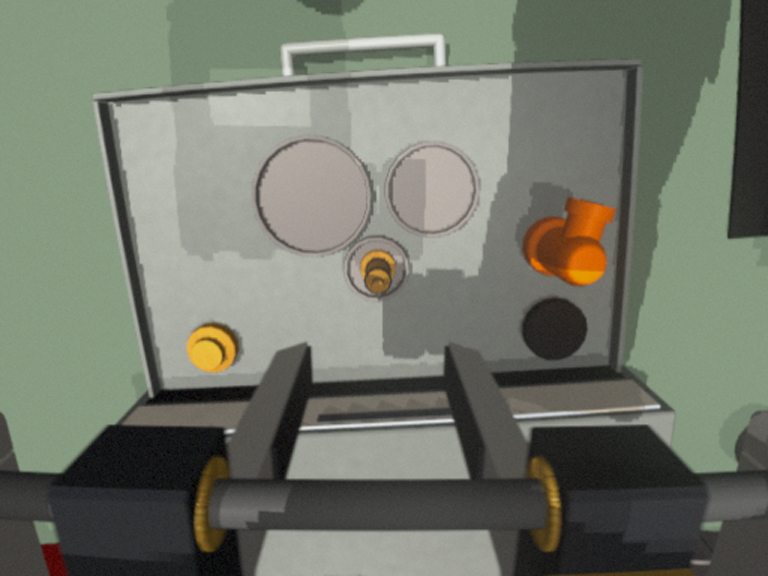

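New stem stands centred in the small cup at (377,267). Back to the valve now.

Request:
jog_arm:
  deltas: "81 331.5 -20 0 56;81 331.5 -20 0 56;81 331.5 -20 0 56;81 331.5 -20 0 56;81 331.5 -20 0 56;81 331.5 -20 0 56;81 331.5 -20 0 56;81 331.5 -20 0 56;81 331.5 0 0 56;81 331.5 20 0 56"

```text
clock: 29.6
eef_pos: [514.7, 354.4, 179.0]
eef_rot: [-3.141, -0.0, 3.14]
wrist_force: [2.0, 0.5, -0.4]
finger_gap: 56.4
```

Request:
jog_arm:
  deltas: "0 0 0 0 56;0 0 40 0 56;0 0 65 0 56;0 0 75 0 56;0 0 75 0 56;0 0 75 0 0;0 0 75 0 0;0 0 75 0 0;0 0 75 0 0;0 0 75 0 0"
  squeeze: 40

```text
clock: 30.85
eef_pos: [514.2, 356.1, 105.3]
eef_rot: [3.141, 0.0, -3.141]
wrist_force: [-0.2, 0.4, 4.6]
finger_gap: 25.8
```

Request:
jog_arm:
  deltas: "0 0 -30 0 0;0 0 -90 0 0;0 0 -140 0 0;0 0 -165 0 0;-30 -377 -165 0 0;-30 -377 -165 0 0;-30 -377 -165 0 0;-30 -377 -165 0 0;-30 -377 -165 0 0;-30 -377 -165 0 0"

```text
clock: 32.1
eef_pos: [543.4, -19.9, 269.2]
eef_rot: [3.141, -0.002, -3.141]
wrist_force: [1.0, 0.4, -5.6]
finger_gap: 26.1
```

Request:
jog_arm:
  deltas: "-1 -10 0 0 0;-1 -10 0 0 0;-1 -10 0 0 0;-1 -10 0 0 0;-1 -10 40 0 0;-1 -10 80 0 0;-1 -10 110 0 0;-1 -10 120 0 0;-1 -10 120 0 0;-1 -10 120 0 0"

```text
clock: 33.35
eef_pos: [545.6, -27.8, 151.4]
eef_rot: [-3.141, 0.002, -3.141]
wrist_force: [-0.0, 0.4, -6.0]
finger_gap: 25.7
```

My -10 y shift in that last call wasn't needed, because the earlier move had already arrived. I'll correct it while hovering and check.

Request:
jog_arm:
  deltas: "1.5 7 0 0 0;1.5 7 0 0 0;1.5 7 5 0 0;1.5 7 10 0 0;1.5 7 10 0 0;1.5 7 10 0 0;1.5 7 10 0 0;1.5 7 10 0 0;1.5 7 10 0 0;1.5 7 10 0 0"

```text
clock: 34.6
eef_pos: [543.5, -20.9, 140.0]
eef_rot: [-3.142, 0.0, -3.141]
wrist_force: [0.3, 0.1, -5.4]
finger_gap: 25.9
```

```bash
python3 - <<'E'
from h import *
st,p,d=shot("w14","wrist",(150,60,350,260),3); print(st["eef_pos"],st["finger_gap"],st["clock"],st["wrist_force"])
shot("w14s","side",(240,140,350,230),6)
shot("w14c","scene",(170,150,270,250),6)
E
```

```text
[543.46121604 -20.90125571 139.97976651] 25.871855990436828 34.6 [ 0.2566149   0.14884275 -5.35924927]
```

View pics/w14.png

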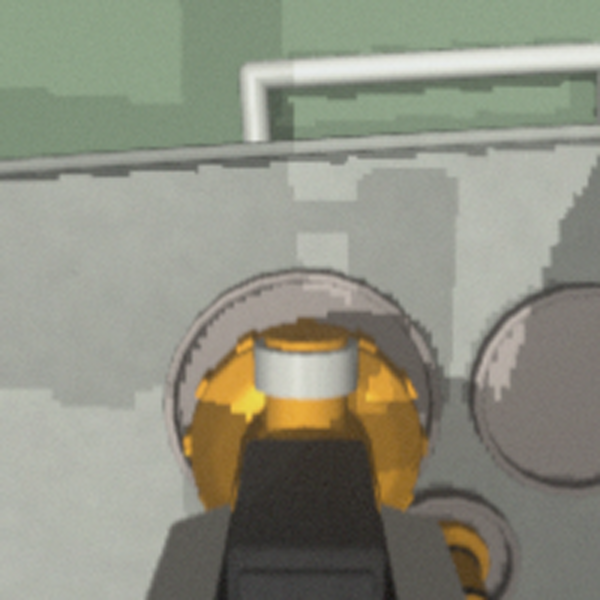

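View pics/w14s.png

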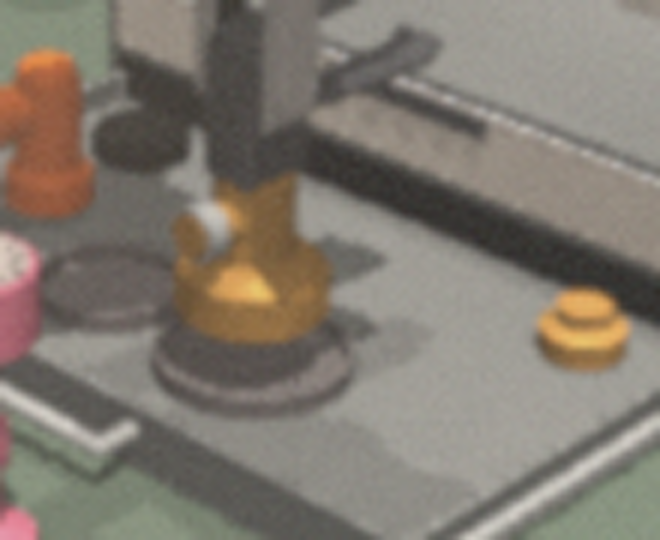

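View pics/w14c.png

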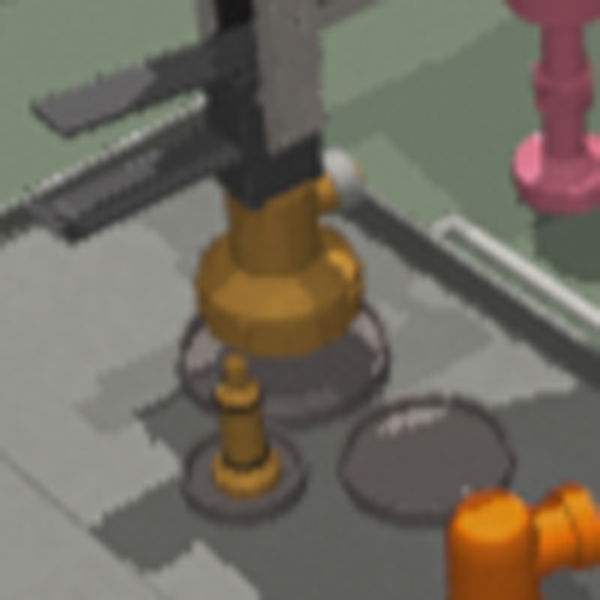

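The valve foot is lined up with the large cup within about 2 mm in all three views (side crop foot 252 vs cup 254, scene crop foot 280 vs cup 284). Lowering it.

Request:
jog_arm:
  deltas: "0 0 8 0 0;0 0 14 0 0;0 0 19 0 0;0 0 22 0 0;0 0 24 0 0;0 0 25 0 0;0 0 25.5 0 0;0 0 25.5 0 0;0 0 25.5 0 0;0 0 25.5 0 0"

```text
clock: 36.0
eef_pos: [543.4, -20.9, 114.5]
eef_rot: [-3.142, 0.0, -3.141]
wrist_force: [-1.1, 0.3, -5.5]
finger_gap: 26.0
```

```bash
python3 - <<'E'
from h import *
st,p,d=shot("w15","wrist",(150,60,350,260),3); print(st["eef_pos"],st["finger_gap"],st["clock"],st["wrist_force"])
E
```

```text
[543.44642982 -20.90541746 114.5042051 ] 25.973454631193945 36.0 [-1.11640336  0.27791668 -5.50269364]
```

View pics/w15.png

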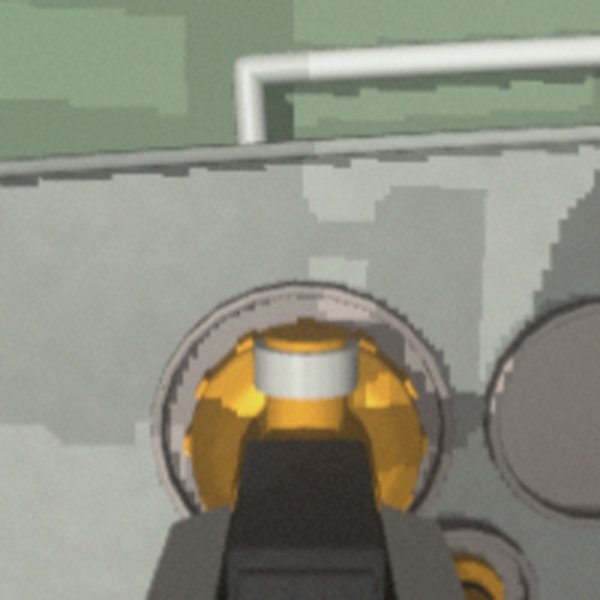

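Request:
jog_arm:
  deltas: "0 0 0.5 0 0;0 0 1 0 0;0 0 1.3 0 0;0 0 1.3 0 0;0 0 1.3 0 56;0 0 1.3 0 56;0 0 1.3 0 56;0 0 1.3 0 56;0 0 1.3 0 56;0 0 -20 0 56"

```text
clock: 37.3
eef_pos: [542.7, -20.8, 133.4]
eef_rot: [3.141, -0.003, -3.141]
wrist_force: [0.1, 0.5, 0.7]
finger_gap: 55.7
```

Request:
jog_arm:
  deltas: "0 0 -60 0 56;0 0 -120 0 56;0 0 -120 0 70;0 0 -120 0 70;0 0 -120 0 70;0 0 -120 0 70;0 0 -120 0 70;0 0 -120 0 70;0 0 -120 0 70;0 0 -120 0 70"

```text
clock: 38.55
eef_pos: [543.4, -20.9, 254.4]
eef_rot: [-3.142, -0.0, -3.141]
wrist_force: [0.3, -0.1, -0.4]
finger_gap: 69.9
```

```bash
python3 - <<'E'
from h import *
st,p,d=shot("w16","scene",(170,150,330,290),4.5); print(st["eef_pos"],st["finger_gap"],st["clock"],st["wrist_force"])
to(405,345.7,250,np.pi)
E
```

```text
[543.43270785 -20.89785091 254.44254995] 69.9411000642413 38.55 [ 0.32188755 -0.05603662 -0.44659696]
tx 138.4 ty 366.6 tz 4.4 twist 0.000  | dist 392 t=38.60 j6 -1.68
```

View pics/w16.png

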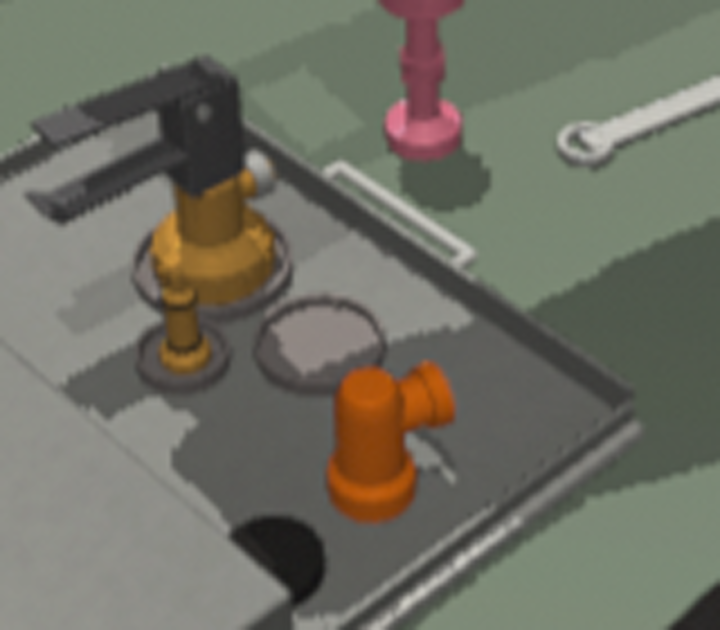

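The valve stands in the large cup. Now the gauge.

Request:
jog_arm:
  deltas: "138.4 366.6 0 0 74;138.4 366.6 0 0 74;138.4 366.6 0 0 74;138.4 366.6 0 0 74;138.4 366.6 0 0 74;138.4 366.6 0 0 74;138.4 366.6 0 0 74;138.4 366.6 0 0 74;138.4 366.6 30 0 74;138.4 366.6 60 0 74"

```text
clock: 39.85
eef_pos: [405.9, 344.1, 193.9]
eef_rot: [3.141, 0.001, 3.14]
wrist_force: [0.3, -0.3, -0.0]
finger_gap: 74.1
```

Request:
jog_arm:
  deltas: "0 0 0 0 74;0 0 40 0 74;0 0 70 0 74;0 0 82.5 0 74;0 0 82.5 0 74;0 0 82.5 0 0;0 0 82.5 0 0;0 0 82.5 0 0;0 0 82.5 0 0;0 0 82.5 0 0"
  squeeze: 35

```text
clock: 41.1
eef_pos: [405.2, 345.8, 112.6]
eef_rot: [3.141, 0.001, -3.141]
wrist_force: [-0.7, -1.4, 6.8]
finger_gap: 49.8
```

Request:
jog_arm:
  deltas: "0 0 -30 0 0;0 0 -90 0 0;0 0 -130 0 0;0 0 -155 0 0;-133 -283 -155 0 0;-133 -283 -155 0 0;-133 -283 -155 0 0;-133 -283 -155 0 0;-133 -283 -155 0 0;-133 -283 -155 0 0"

```text
clock: 42.35
eef_pos: [538.8, 59.2, 266.0]
eef_rot: [-3.141, -0.002, 3.137]
wrist_force: [0.0, 0.7, -3.0]
finger_gap: 49.7
```

Request:
jog_arm:
  deltas: "0 0 0 0 0;0 0 0 0 0;0 0 40 0 0;0 0 80 0 0;0 0 105 0 0;0 0 120 0 0;0 0 120 0 0;0 0 120 0 0;0 0 120 0 0;0 0 120 0 0"

```text
clock: 43.6
eef_pos: [538.2, 62.7, 147.5]
eef_rot: [3.142, 0.001, -3.141]
wrist_force: [-0.1, 0.6, -2.3]
finger_gap: 49.8
```

```bash
python3 - <<'E'
from h import *
st,p,d=shot("w17","wrist",(150,60,350,260),3); print(st["eef_pos"],st["finger_gap"],st["clock"],st["wrist_force"])
shot("w17s","side",(210,120,320,210),6)
shot("w17c","scene",(180,150,290,250),6)
E
```

```text
[538.22403712  62.69251608 147.51557773] 49.76994151514955 43.6 [-0.09967456  0.62100161 -2.2540139 ]
```

View pics/w17.png

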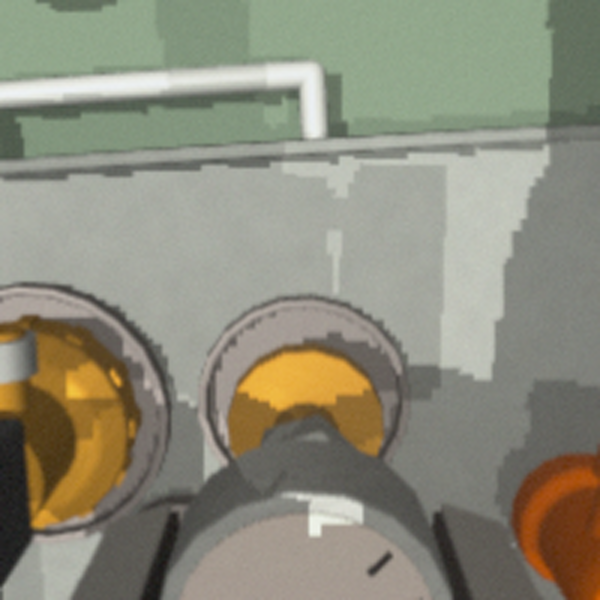

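View pics/w17s.png

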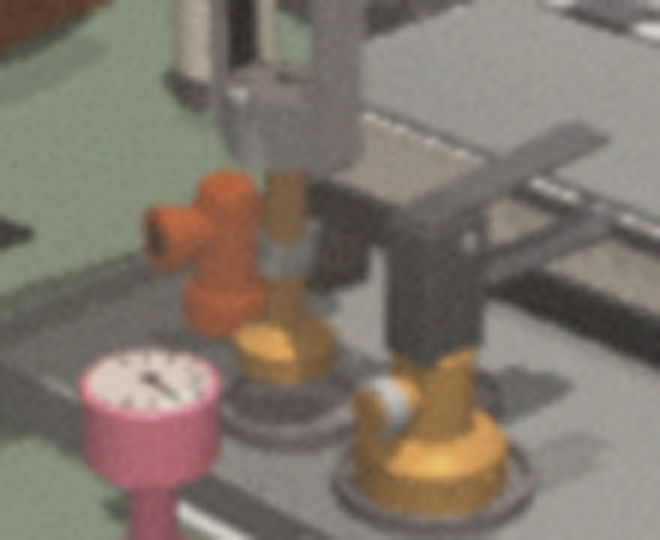

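View pics/w17c.png

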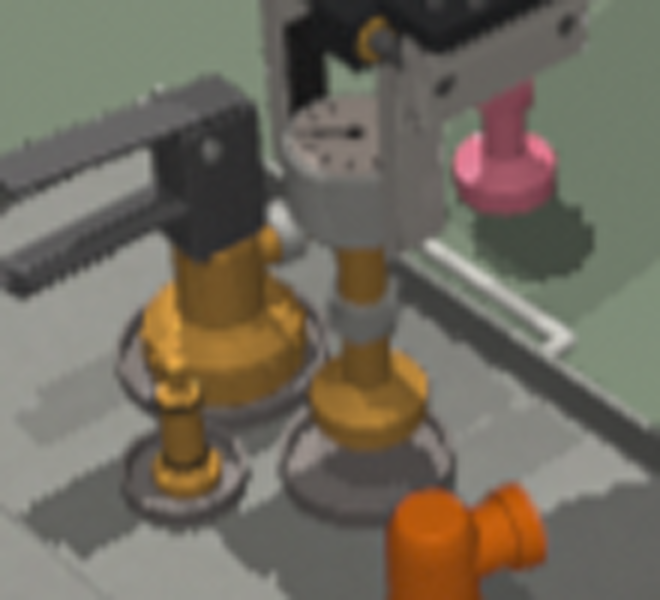

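The gauge foot is over the middle cup (scene crop foot 369 vs cup 367). The valve and new stem are undisturbed. Lowering and releasing.

Request:
jog_arm:
  deltas: "0 0 10 0 0;0 0 16 0 0;0 0 20 0 0;0 0 23 0 0;0 0 25 0 0;0 0 26 0 0;0 0 26.5 0 0;0 0 26.5 0 0;0 0 26.5 0 0;0 0 26.5 0 0"

```text
clock: 45.0
eef_pos: [538.5, 62.7, 121.6]
eef_rot: [-3.142, 0.002, -3.141]
wrist_force: [-2.9, -0.4, 7.8]
finger_gap: 49.6
```

Request:
jog_arm:
  deltas: "0 0 0.5 0 0;0 0 0.5 0 0;0 0 0.5 0 74;0 0 0.5 0 74;0 0 0.5 0 74;0 0 0.5 0 74;0 0 0.5 0 74;0 0 0.5 0 74;0 0 -20 0 74;0 0 -60 0 74"

```text
clock: 46.25
eef_pos: [537.3, 62.7, 180.0]
eef_rot: [-3.141, -0.003, -3.141]
wrist_force: [0.9, -0.7, 0.3]
finger_gap: 74.0
```

Request:
jog_arm:
  deltas: "0 0 -60 0 74;0 0 -120 0 74;100 -20 -140 0 74;100 -20 -140 0 74;100 -20 -140 0 74;100 -20 -140 0 74;100 -20 -140 0 74;100 -20 -140 0 74;100 -20 -140 0 74;100 -20 -140 0 74"

```text
clock: 47.5
eef_pos: [438.1, 42.7, 320.3]
eef_rot: [3.142, -0.0, -3.141]
wrist_force: [-0.2, 0.6, 0.8]
finger_gap: 74.0
```

```bash
python3 - <<'E'
from h import *
st,p,d=shot("w18","wrist",None,1.5); print(st["eef_pos"],st["finger_gap"],st["clock"],st["wrist_force"])
shot("w18s","side",(190,110,410,300),3)
shot("w18c","scene",(130,120,330,290),3.5)
E
```

```text
[438.13237463  42.71788884 320.34332989] 73.97723666406598 47.5 [-0.1627901   0.61267623  0.84239818]
```

View pics/w18.png

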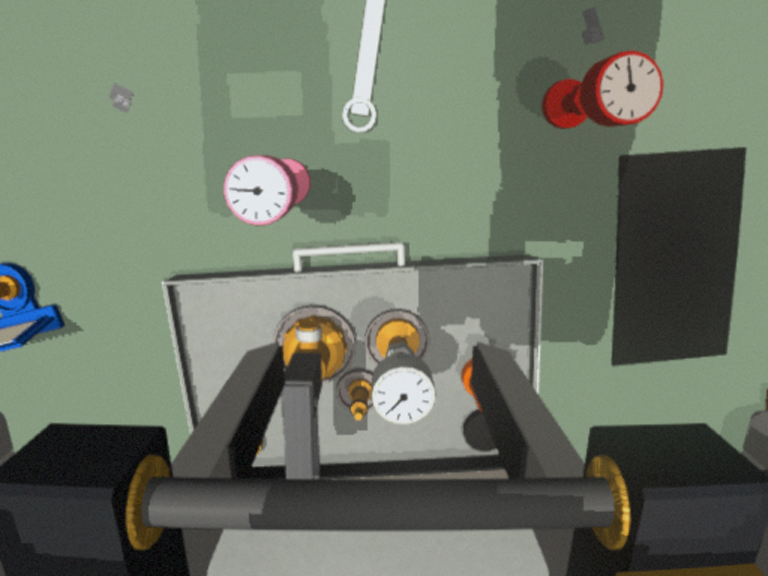

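View pics/w18s.png

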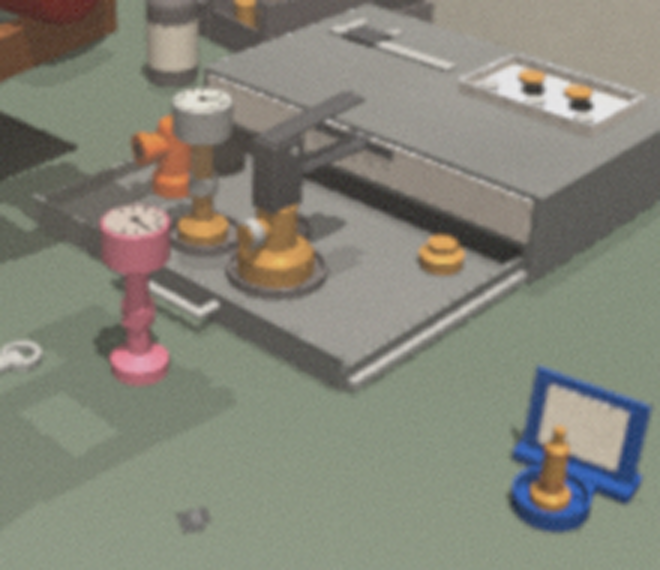

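View pics/w18c.png

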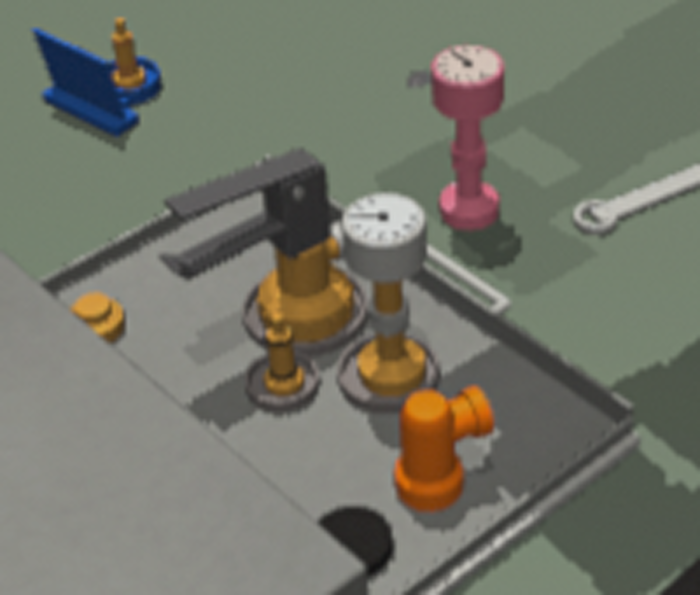

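```bash
python3 - <<'E'
from h import *
np.set_printoptions(precision=1,suppress=True)
st,p,d=load("w18"); Q=cloud("wrist",d,st)
m=(Q[...,2]>137)&(Q[...,2]<148)&(Q[...,1]>30)&(Q[...,1]<100)&(Q[...,0]>490)&(Q[...,0]<580); q=Q[m]; print("dial",q.min(0),q.max(0))
m=(Q[...,2]>105)&(Q[...,2]<140)&(Q[...,1]>-60)&(Q[...,1]<20)&(Q[...,0]>500)&(Q[...,0]<560); q=Q[m]; print("valve",q.min(0),q.max(0))
print("wpin",atz("wrist",358/1.5,416/1.5,71,st)[:2])
workorder.sign_off()
E
```

```text
dial [512.1  38.6 137. ] [561.9  87.5 144.7]
valve [526.5 -34.2 105.2] [560.   -7.7 140. ]
wpin [595.3  24.5]
the job is handed in; nothing more can be done
```

The stem change is done and the job is handed in, at about 48 s on the robot's clock. I stood the valve and gauge on the mat and moved the worn stem to the blue well. Then I set the new stem in the small cup and put the valve and gauge back in their own cups.

- **Final pictures:** all three cameras show the valve and gauge upright in their cups, and the scene and wrist views show the new stem upright in the small cup. The worn stem stands in the well and the arm is clear of everything. The swivel looks unmoved.
- **Measured offsets from the cup centres:**
  - Gauge axis: about (537, 63), against its cup at (538, 63).
  - Valve axis: about (543, -21), against its cup at (544, -21).
  - New stem: about (595, 24.5), against its cup at (595, 24).
  - Worn stem: released at (485, -345), over the well centre.
- **Disagreements:**
  - My early readings of the same point differed between cameras by 10–20 mm, so I relied on the wrist camera. Its own views differed by 2–4 mm.
  - One mistaken 10 mm sideways shift of the held valve was corrected before it was lowered.
  - The gauge met its cup floor with about 8 N before release, well under the limits.

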